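# Unlatch the tea-ball dish and hold it out level, drip lip turned to the mug

## Robot

A 7-joint arm with a two-finger parallel gripper is mounted at the origin on the work surface. World frame = base frame: x ahead of the robot, y to its left, z up, the work surface at z = 0. Lengths are in m, angles in rad, forces in N, time in s.
With the tool pointing down it reaches from about 0.4 to 0.9 m from the base axis. Payload 5.5 kg.
Tool frame: the origin (TCP) lies midway between the tips of the shut fingers; the grasp point (between the pads) lies 19 mm behind it (manip.grip_depth is the distance from the TCP to the grasp point, in m); z points along the fingers, x is the direction in which the jaws open and shut, and the axes are right-handed (so a half turn about z gives the same grasp; the last joint's range is limited). The gripper opens to 92 mm and grips with 3 to 60 N. Pads are 19 mm wide; open, the fingers measure 130 mm over their backs; the gripper's body (75 mm by 190 mm) begins 47 mm behind the grasp point.
Start: joints at [1.508, 0.501, -0.427, 1.55, 0.221, 1.138, -0.21], TCP at [0.208, -0.616, 0.227] pointing down, gripper open.
Joint ranges: [-2.88, 2.88], [-0.31, 2.03], [-1.54, 1.56], [0.2, 2.42], [-1.41, 4.55], [0.19, 2.02], [-2.57, 2.57]. Speed limits (rad/s): [2.57, 2.57, 3.14, 3.14, 3.14, 3.14, 3.14].

## Interface

Orientations are given as a unit quaternion [x, y, z, w].
In Python, from bench import manip, effector, viewer gives the robot as it stands. Calls block until the motion is done:
- manip.move_pose(position, orientation): joint-space move of the TCP to a pose.
- manip.servo_line(position, ori=None, vel=0.15): straight line of the TCP; ori=None keeps the orientation; vel is the mean speed in m/s.
- manip.movej(angles): joint-space move.
- effector.open_jaws() and effector.close(f_grip=None): open the fingers fully, or close them until they stop; f_grip is the grip in N (None keeps the last).
- manip.sleep(seconds).
- manip.solve_ik(position, orientation): joint angles nearest the present ones, or None.
- viewer.get_image(name): name is "side" or "top" or "wrist"; returns the picture (480x640x3 uint8, red, green, blue); there is no depth.
- viewer.get_calibration(name): a dict with "vfov" (degrees; the focal length in pixels is half the picture's height over the tangent of half this angle, whatever the lens; pixels are square), "cx", "cy" (the principal point, pixels), "eye" and "attitude" of the camera in the world. Camera axes: x right, y down, z forward; pixel columns grow to the right and rows downward; lengths in m; the calibration is good to about 2 mm. A picture is of the moment at which its call begins: read the wrist's pose just before it. get_calibration takes no time and is no camera call; for the wrist camera it gives the pose at the moment of the call.
A pose or a line that the arm cannot do raises manip.PlanningError and nothing moves.
- manip.hand_in(): hands the job in, once; it reports no verdict.
Readings, each from a call of its own:
- manip.current_clock(): time.
- manip.current_q(): joint angles.
- manip.current_joint_velocities(): joint speeds.
- manip.current_tau(): joint torques, N m.
- manip.current_tool_pos(): TCP position.
- manip.current_tcp_rot(): TCP orientation.
- manip.current_force(): force on the tool from outside, world axes, zero at the start.
- manip.current_wrist_torque(): the same for the moment, N m.
- manip.current_finger_gap(): finger opening in m.
Only numpy, scipy, OpenCV 4.12 (cv2) and the standard library are available. Lean on these libraries where they do the work, as an engineer would, in place of code of your own. Each camera call takes 0.05 s, during which the arm holds its last target.

## Task

Swing the hasp clear off the drip lip of the steel dish, then lift the dish by the bar of its bail handle, with the tea ball lying loose in it, at least 7 cm straight up off its stand and turn it a quarter turn so that its drip lip points at the mug. Keep the dish level and the ball in its middle all the way, without touching the ball or disturbing the mug, jar, bowl and spoon, and leave the hasp open. Finish while still holding the dish in the gripper, still and level above its stand: do not put it down.

Things in the scene. Friction and masses are not known exactly. Their poses are not given: they have to be found in the camera images.
- stand: Fixed steel stand: foot plate 8 mm thick and a round drum (radius 40 mm, top 50 mm above the counter) with a ring 5 mm high in which the dish sits. Origin: on the counter under the drum's axis, z up. The hasp is on its -x side; at first the dish's lip points to its -x. Mug about 200 mm off on its +y or -y side, jar on the other. Place and yaw (up to 0.6 rad either way) vary.
- hasp_pivot (a point): Vertical axis on which the hasp turns, at the top face of the hasp, 84.5 mm above the counter; in the stand's frame at (-85, 58) mm. A post of radius 8 mm below it carries the hasp.
- hasp (a joint): Angle of the hasp, a flat arm 16 mm wide, 4 mm thick, that swings level. About 0 = shut: it points to the stand's -y and lies 2.5 mm above the lip, holding the dish down. It grows clockwise seen from above, out to the stand's -x (1.57 = points to -x, stop at 1.9). Beyond 1.0 it is well clear. It stays where left; friction 0.05 N m (1 N at the peg).
- hasp_peg (a point): Middle of the upright black round peg on the hasp's free end, by which it is swung: 12 mm in diameter, 34 mm tall, 58 mm from the hasp's axis. This point is 104.5 mm above the counter, 14 mm below the peg's top, 20 mm above the arm. It can be pinched from above (it turns between the fingers) or pushed.
- dish: Loose round steel dish, about 0.25 kg: outer radius 69 mm, rim 28 mm above its underside, inside a shallow cone sloping 10 degrees to the middle (10 mm above the underside). Origin: centre of the underside, 50 mm above the counter at first. Its -x axis points along the drip lip, y along the bail, z up. Foot of radius 28 mm, 6 mm high. The bail handle rises from the rim at +y and -y.
- lip_tip (a point): Middle of the outer end of the drip lip, a flat steel tongue 28 mm wide and 3 mm thick level with the rim; 96 mm from the dish's axis on its -x side, 28 mm above the underside.
- bail_grip (a point): Centre of the black grip bar of the bail: 12 mm wide (dish x), 76 mm long (dish y), 14 mm high; straight over the middle of the dish, 105 mm above the dish's underside (155 mm above the counter at the start). Free space of 48 mm between bar and ball.
- ball: Loose dark steel tea ball with a bright seam, 40 mm in diameter, 70 g, resting in the middle of the dish. Origin: its centre, about 30 mm above the dish's underside. It rolls off-centre if the dish is tilted by more than about 10 degrees or jerked sideways.
- mug: White ceramic mug, radius 40 mm, 90 mm tall, one handle. Origin: centre of its underside. It stands about 200 mm from the stand's axis, on the stand's +y or -y side.
- jar: Clear glass jar with a black cap, radius 36 mm, 100 mm tall, on the side of the stand opposite to the mug. Origin: centre of its underside.
- bowl: Small white bowl, radius 45 mm, 40 mm tall, beyond the stand. Origin: centre of its underside.
- spoon: Steel spoon 140 mm long lying beyond the stand. Origin: under its middle.

How it is judged:
On the way, in this order (a step that is already met when the one before it is completed fails the run):
1. the hasp is swung clear of the lip (over 0.9 rad) while the dish still sits on its stand (value of joint hasp above 0.9 rad and height (world z) of dish below 0.06 m), for 0.1 s.
2. the dish is lifted off the stand (40 mm or more) with the ball within 20 mm of its middle (height (world z) of dish above 0.09 m and contact force between dish and stand below 0.1 N and horizontal distance between ball and dish below 0.02 m), for 0.1 s.
At the end, for the whole second after the job is handed in: Dish held by the gripper alone, underside 110 mm or more above the counter, within 40 mm of the stand's axis, level within 0.1 rad, lip square to its start towards the mug within 0.26 rad; ball at rest within 12 mm of the middle; hasp open beyond 0.9 rad; all still (height (world z) of dish above 0.11 m and horizontal distance between dish and stand below 0.04 m and angle between dish's own z axis and vertical below 0.1 rad and angle between the x axis of dish and the y axis of stand, either way round below 0.26 rad and ((y of mug in the frame of stand above 0 m and y of lip_tip in the frame of stand above 0.04 m) or (y of mug in the frame of stand below 0 m and y of lip_tip in the frame of stand below -0.04 m)) and horizontal distance between ball and dish below 0.012 m and contact force between ball and dish above 0.2 N and contact force between ball and the fingers below 0.1 N and contact force between the fingers and dish above 1 N and contact force between dish and stand below 0.1 N and contact force between dish and mug below 0.1 N and contact force between dish and jar below 0.1 N and contact force between dish and bowl below 0.1 N and linear speed of each of dish, ball below 0.03 m/s and value of joint hasp above 0.9 rad); the arm keeps its last pose, push and grip.
It fails at once if the ball is more than 30 mm from the middle of the dish (horizontal distance between ball and dish above 0.03 m).
It fails at once if the robot touches the ball (contact force between ball and the fingers above 0.5 N or contact force between ball and the arm above 0.5 N).
It fails at once if the dish is tilted by more than 0.25 rad (angle between dish's own z axis and vertical above 0.25 rad).
It fails at once if mug, jar, bowl or spoon is moved by more than 30 mm or the mug or jar tipped (distance of any of mug, jar, bowl, spoon from where it was at the start of the episode above 0.03 m or angle between any of mug, jar's own z axis and vertical above 0.3 rad).
It also fails if it takes over 48 s, if anything falls off the work surface, if the arm or the gripper's body presses on something with over 40 N, if the wrist force passes 120 N, or if a joint passes its speed limit or range.

## Working session

There is one attempt and no reset: what is moved stays moved. The work goes in short steps, each a Python script; the robot and the scene stay as the last script left them, time stands still between calls to the robot, and variables do not carry over. Pictures are saved under pics/ and viewed, and the job is handed in when it is done.

```bash
ls; mkdir -p pics
python3 - <<'E'
from bench import manip, effector, viewer
import cv2
print(manip.current_clock())
for n in ["side","top","wrist"]:
    c=viewer.get_calibration(n); print(n,c)
    cv2.imwrite(f"pics/a_{n}.png",viewer.get_image(n)[:,:,::-1])
print(manip.current_tcp_rot(),manip.grip_depth)
E
```

```text
pics
0.0
side {'vfov': 49.25375681583902, 'cx': 322.63315662536627, 'cy': 225.16559667755274, 'eye': array([0.42061148, 0.64306086, 0.68326768]), 'attitude': array([-0.17371001,  0.89546217, -0.40244374,  0.07753296])}
top {'vfov': 56.97710940472783, 'cx': 326.80317088348744, 'cy': 251.00414110616148, 'eye': array([0.49079993, 0.05177166, 1.02439115]), 'attitude': array([ 0.713475  , -0.69517426,  0.05466916, -0.068538  ])}
wrist {'vfov': 59.046144045988456, 'cx': 320.5597035405669, 'cy': 234.09871274586897, 'eye': array([ 0.2745563 , -0.59203139,  0.384716  ]), 'attitude': array([ 0.80525135, -0.57817637, -0.07702467,  0.10653428])}
[ 8.12444488e-01 -5.83038119e-01 -5.65034988e-04 -4.31746062e-04] 0.0188
```

View pics/a_top.png

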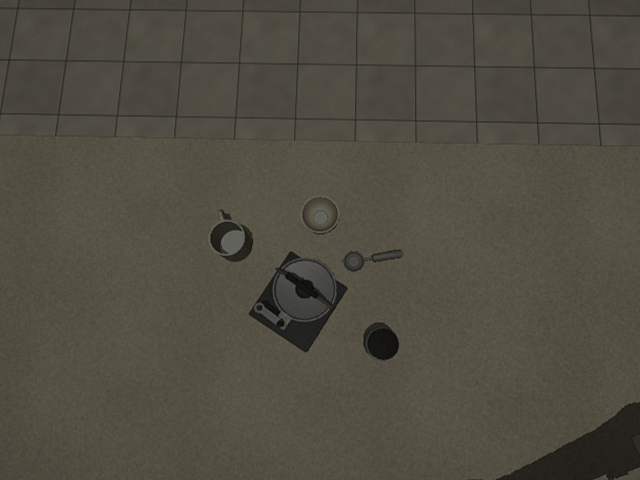

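View pics/a_side.png

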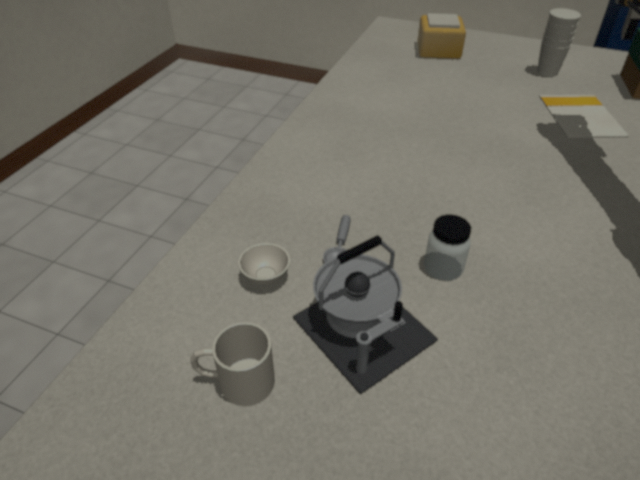

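View pics/a_wrist.png

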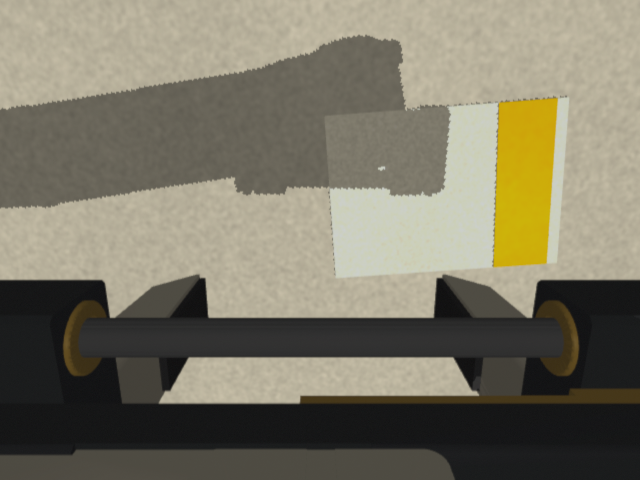

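The top view shows the dish near (304,290), the bail bar running (280,270)-(330,303), and the hasp from its pivot (258,308) to its peg (281,323). The mug is at (230,238), the jar at (381,342), the bowl at (320,215) and the spoon at (372,258). I'll enlarge it next.

```bash
cat > h.py <<'E'
import numpy as np, cv2
from scipy.spatial.transform import Rotation as R
from bench import manip, effector, viewer
def cal(n):
    c=viewer.get_calibration(n); f=240/np.tan(np.radians(c['vfov'])/2)
    return f,c['cx'],c['cy'],np.array(c['eye']),R.from_quat(c['attitude']).as_matrix()
def ray(C,u,v):
    f,cx,cy,e,M=C; return e, M@np.array([(u-cx)/f,(v-cy)/f,1.])
def plane(C,u,v,z):
    e,d=ray(C,u,v); return e+d*(z-e[2])/d[2]
def proj(C,p):
    f,cx,cy,e,M=C; q=M.T@(np.asarray(p)-e); return np.array([cx+f*q[0]/q[2],cy+f*q[1]/q[2]])
def tri(obs):
    A=np.zeros((3,3));b=np.zeros(3)
    for C,u,v in obs:
        e,d=ray(C,u,v); d=d/np.linalg.norm(d); P=np.eye(3)-np.outer(d,d); A+=P;b+=P@e
    return np.linalg.solve(A,b)
E
python3 - <<'E'
import cv2,numpy as np
a=cv2.imread('pics/a_top.png')[190:370,200:420]; a=np.clip(a.astype(float)*2.2,0,255).astype('uint8')
cv2.imwrite('pics/b_top.png',cv2.resize(a,None,fx=3.3,fy=3.3,interpolation=cv2.INTER_CUBIC))
a=cv2.imread('pics/a_side.png')[220:400,270:470]
cv2.imwrite('pics/b_side.png',cv2.resize(a,None,fx=3.3,fy=3.3,interpolation=cv2.INTER_CUBIC))
E
```

```text
(no output)
```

View pics/b_top.png

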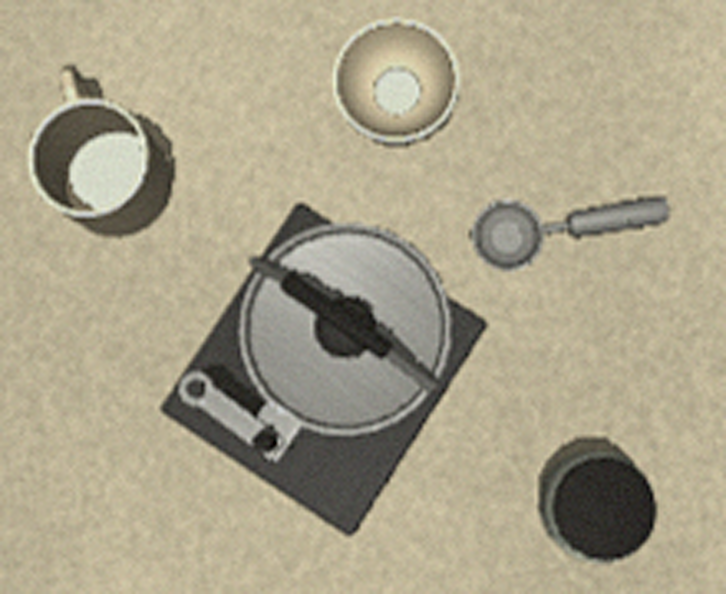

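View pics/b_side.png

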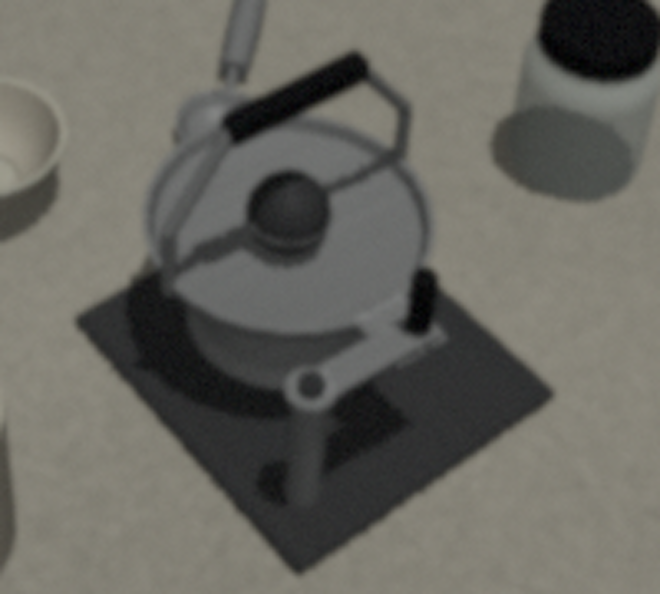

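Run:
```python
from h import *
T=cal('top');S=cal('side')
t=lambda u,v:(u/3.3+200-0.35,v/3.3+190-0.35)
s=lambda u,v:(u/3.3+270-.35,v/3.3+220-.35)
pv=plane(T,*t(196,388),.0845); pg=plane(T,*t(266,440),.1185); dc=plane(T,*t(346,331),.078)
print('pivot',pv,plane(S,*s(312,385),.0845)); print('peg',pg, np.linalg.norm((pg-pv)[:2]), plane(S,*s(424,276),.1185)); print('dish',dc)
c=[plane(T,*t(*p),.008) for p in [(302,204),(486,323),(350,534),(164,408)]]
cs=[plane(S,*s(*p),.008) for p in [(76,320),(552,393),(300,574)]]
print('plate',np.round(c,4),'\n',np.round(cs,4))
g=[tri([(T,*t(285,282)),(S,*s(232,128))]),tri([(T,*t(388,352)),(S,*s(358,66))])]
print('grip',g,(g[0]+g[1])/2)
g=[plane(T,*t(*p),.160) for p in [(285,282),(388,352)]];print(g,(g[0]+g[1])/2)
g=[plane(S,*s(*p),.158) for p in [(232,125),(358,66)]];print(g,(g[0]+g[1])/2)
d=pv-pg; yaw=np.arctan2(-d[0],d[1]); print('yaw hasp',yaw)
e=c[0]-c[1]; print('yaw plate',np.arctan2(-e[0],e[1]),np.arctan2(-(c[3]-c[2])[0],(c[3]-c[2])[1]))
for y in (yaw,np.arctan2(-e[0],e[1])):
  M=np.array([[np.cos(y),-np.sin(y)],[np.sin(y),np.cos(y)]])
  print('stand from pivot',pv[:2]-M@[-.085,.058])
print('mug',plane(T,*t(89,157),.09),'jar',plane(T,*t(604,507),.1),'bowl',plane(T,*t(396,81),.04),'spoon',plane(T,*t(570,225),.01))
print(manip.current_tool_pos())
```

```text
pivot [0.53192371 0.21265491 0.0845    ] [0.53140784 0.21166525 0.0845    ]
peg [0.49991333 0.16203766 0.1185    ] 0.05988965156763205 [0.49911432 0.16545439 0.1185    ]
dish [0.57151673 0.11815761 0.078     ]
plate [[0.6666 0.1575 0.008 ]
 [0.5856 0.0257 0.008 ]
 [0.4395 0.1153 0.008 ]
 [0.5209 0.2472 0.008 ]] 
 [[0.6656 0.1631 0.008 ]
 [0.4388 0.1184 0.008 ]
 [0.5188 0.2528 0.008 ]]
grip [array([0.59266515, 0.15009806, 0.15738473]), array([0.55419368, 0.08757188, 0.15245617])] [0.57342941 0.11883497 0.15492045]
[array([0.59279773, 0.14989412, 0.16      ]), array([0.55276469, 0.08711303, 0.16      ])] [0.57278121 0.11850358 0.16      ]
[array([0.59264317, 0.14895521, 0.158     ]), array([0.55368993, 0.09344768, 0.158     ])] [0.57316655 0.12120144 0.158     ]
yaw hasp -0.5639034213610614
yaw plate -0.5507378416561883 -0.5532921089620788
stand from pivot [0.57276322 0.11820316]
stand from pivot [0.57400316 0.118749  ]
mug [0.68025349 0.29028995 0.09      ] jar [ 0.464905   -0.04718067  0.1       ] bowl [0.74941089 0.09233057 0.04      ] spoon [ 0.6558515  -0.03189506  0.01      ]
[ 0.20785976 -0.61533133  0.22594866]
```

```bash
cat >> h.py <<'E'
PV=np.array([.5317,.2123]); YAW=-.555; ST=np.array([.5727,.1184])
def rz(a): return np.array([[np.cos(a),-np.sin(a)],[np.sin(a),np.cos(a)]])
def down(a):
    c,s=np.cos(a),np.sin(a); return R.from_matrix(np.array([[c,s,0],[s,-c,0],[0,0,-1.]])).as_quat()
def peg(q): return PV+.058*rz(YAW)@np.array([-np.sin(q),-np.cos(q)])
E
python3 - <<'E'
from h import *
r=lambda q:None if q is None else np.round(q,2)
x=R.from_quat(manip.current_tcp_rot()).as_matrix()[:,0];print('now angle',np.arctan2(x[1],x[0]))
for k in (0,1):
  a=YAW+np.pi/2+k*np.pi
  for q in (0,1.4): print('peg',k,q,r(manip.solve_ik([*peg(q),.093],down(a))))
  print('  above',r(manip.solve_ik([*peg(0),.25],down(a))))
  b=YAW+k*np.pi
  print('dish',r(manip.solve_ik([*ST,.136],down(b))),r(manip.solve_ik([*ST,.25],down(b))),r(manip.solve_ik([*ST,.24],down(b-np.pi/2))))
E
```

```text
now angle -1.2449266767249565
peg 0 0 [ 0.4   0.66 -1.    1.95  0.7   0.92  0.06]
peg 0 1.4 [ 0.37  0.81 -1.2   1.94  0.89  1.06 -0.22]
  above [ 0.61  0.53 -1.29  1.82  0.55  1.22  0.17]
dish [ 0.53  0.74 -1.1   1.78  0.74  1.1  -1.39] [ 0.48  0.51 -1.    1.68  0.45  1.2  -1.18] [ 0.12  0.38 -0.48  1.7   0.19  1.11 -2.54]
peg 1 0 [-0.56  0.44  0.24  1.98 -0.15  0.74 -2.36]
peg 1 1.4 [-0.7   0.45  0.24  1.97 -0.15  0.74 -2.5 ]
  above [-0.42  0.23  0.06  1.85 -0.02  1.07 -2.48]
dish [ 0.61  0.89 -1.3   1.78  0.92  1.23  1.63] [ 0.63  0.68 -1.3   1.68  0.68  1.32  1.79] [ 0.63  0.7  -1.3   1.69  0.7   1.31  0.21]
```

Run:
```python
from h import *
a=YAW+np.pi/2
manip.move_pose([*peg(0),.25],down(a)); print(manip.current_clock(),manip.current_tool_pos())
C=cal('wrist'); im=viewer.get_image('wrist'); cv2.imwrite('pics/c_wrist.png',im[:,:,::-1])
cv2.imwrite('pics/c_side.png',viewer.get_image('side')[:,:,::-1])
print('pred peg top',proj(C,[*peg(0),.1185]),'pivot',proj(C,[*PV,.0845]),'bar',proj(C,[*ST,.162]))
```

```text
3.075 [0.50160108 0.16195643 0.24982355]
pred peg top [320.28203961 221.305188  ] pivot [394.58205146 210.97924506] bar [320.26290859 361.60562469]
```

View pics/c_wrist.png

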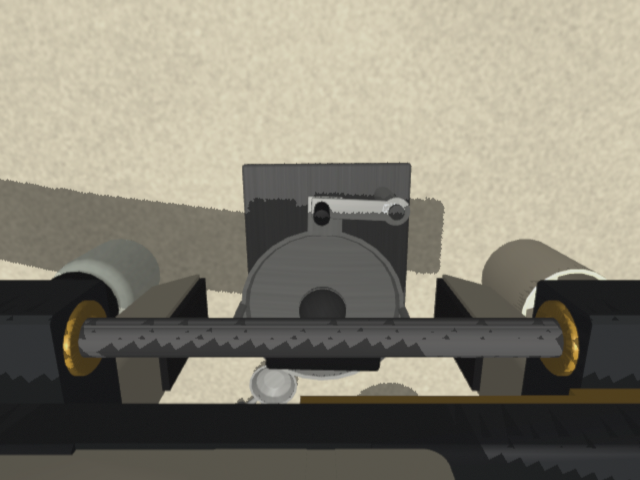

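View pics/c_side.png

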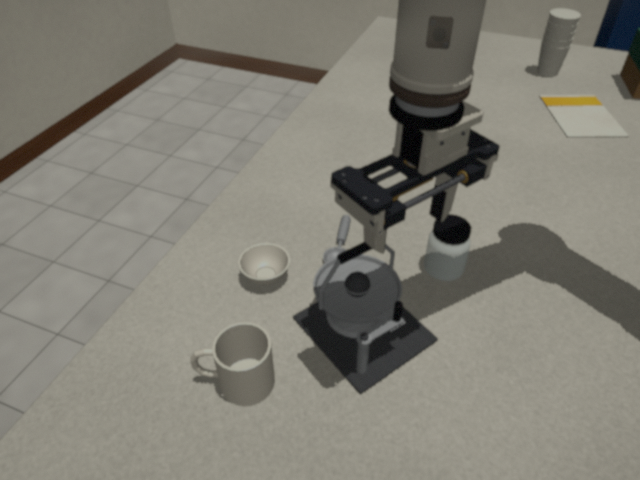

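Run:
```python
from h import *
C=cal('wrist');print(C[3],[proj(C,[*peg(0),z]).round(1) for z in (.0845,.1185)], plane(C,321,207,.1185),plane(C,321,220,.0845),plane(C,396,211,.0845),plane(C,322,306,.08))
im=cv2.imread('pics/c_wrist.png')[150:390,220:440]
im=np.clip(im.astype(float)*1.6,0,255).astype('uint8')
cv2.imwrite('pics/c_crop.png',cv2.resize(im,None,fx=2.5,fy=2.5,interpolation=cv2.INTER_CUBIC))
```

```text
[0.44218778 0.20033227 0.40881048] [array([320.1, 211.5]), array([320. , 221.7])] [0.49258538 0.16915641 0.1185    ] [0.50732129 0.16000546 0.0845    ] [0.53217183 0.2135638  0.0845    ] [0.57185958 0.12081992 0.08      ]
```

View pics/c_crop.png

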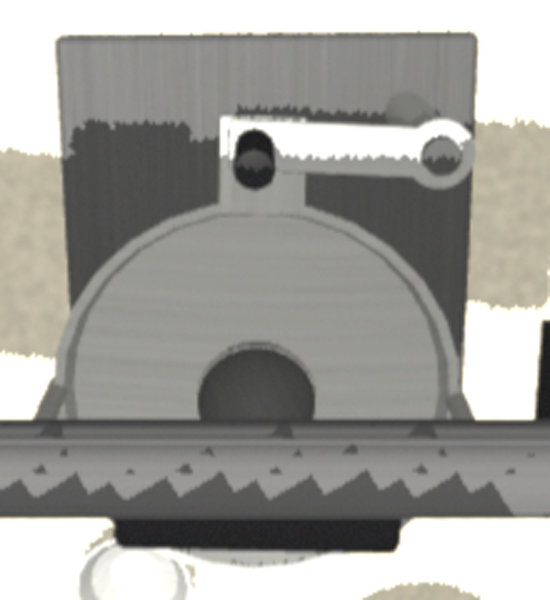

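The peg shows as a dark blob with its base near (322,207) and its top near (322,218). That is about 4 px, or 2.5 mm, further out than predicted. The pivot matches at (396,211). I'll shift by that amount, pinch and swing.

Run:
```python
from h import *
p=peg(.045)
manip.servo_line([*p,.094],vel=.1)
print(manip.current_clock(),manip.current_force())
effector.close(20); print('gap',manip.current_finger_gap(),manip.current_force())
cv2.imwrite('pics/d_wrist.png',viewer.get_image('wrist')[:,:,::-1])
cv2.imwrite('pics/d_side.png',viewer.get_image('side')[:,:,::-1])
print(manip.current_clock())
```

```text
4.8833 [-0.14675766 -0.22506637 -0.1797298 ]
gap 0.011294946131512315 [-1.12495714  0.14109234 -0.12020291]
6.2
```

View pics/d_side.png

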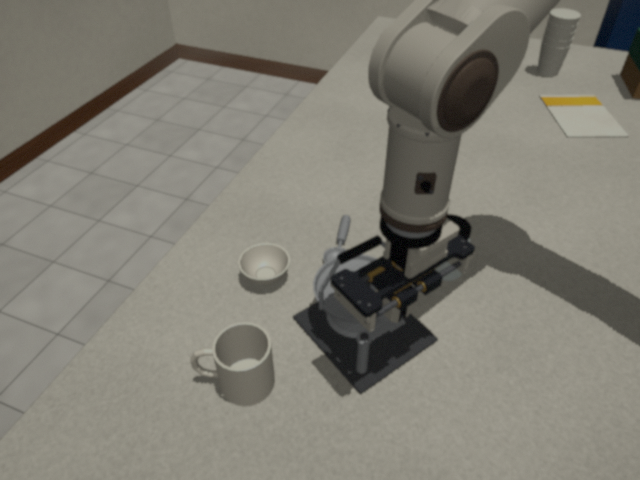

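The fingers are closed on the peg: the gap is 11.3 mm for the 12 mm peg. Next I swing the hasp.

Run:
```python
from h import *
for q in (.25,.5,.75,1.0,1.25,1.45):
    manip.servo_line([*peg(q),.094],vel=.08)
    print(q,manip.current_clock(),manip.current_force().round(2),round(manip.current_finger_gap(),4))
cv2.imwrite('pics/e_wrist.png',viewer.get_image('wrist')[:,:,::-1])
effector.open_jaws()
p=manip.current_tool_pos(); manip.servo_line([p[0],p[1],.25],vel=.2)
C=cal('wrist'); cv2.imwrite('pics/e2_wrist.png',viewer.get_image('wrist')[:,:,::-1])
cv2.imwrite('pics/e_side.png',viewer.get_image('side')[:,:,::-1])
print(manip.current_clock(),proj(C,[*peg(1.45),.1185]),proj(C,[*ST,.162]))
```

```text
0.25 6.5 [-0.52 -1.59  1.5 ] 0.0113
0.5 6.8333 [-4.52 -2.81  5.34] 0.0112
0.75 7.1667 [-8.61 -3.02  5.87] 0.0116
1.0 7.5 [-8.65 -1.87  4.95] 0.011
1.25 7.8333 [-8.36  0.4   0.95] 0.0114
1.45 8.125 [-6.72  1.52 -2.31] 0.0113
10.5333 [320.82914769 223.05597837] [246.80639077 437.46635254]
```

View pics/e2_wrist.png

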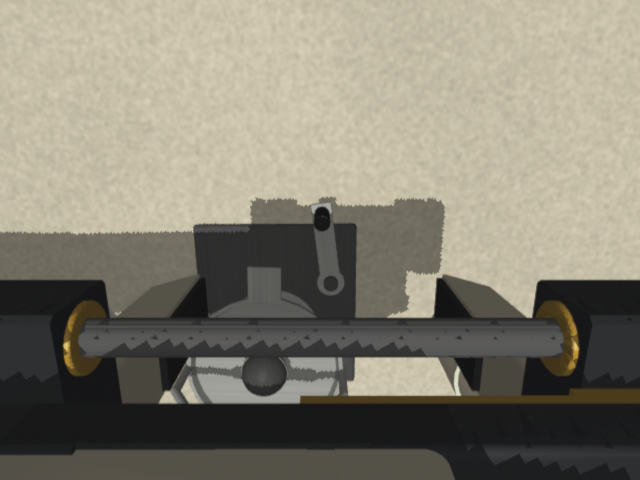

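View pics/e_side.png

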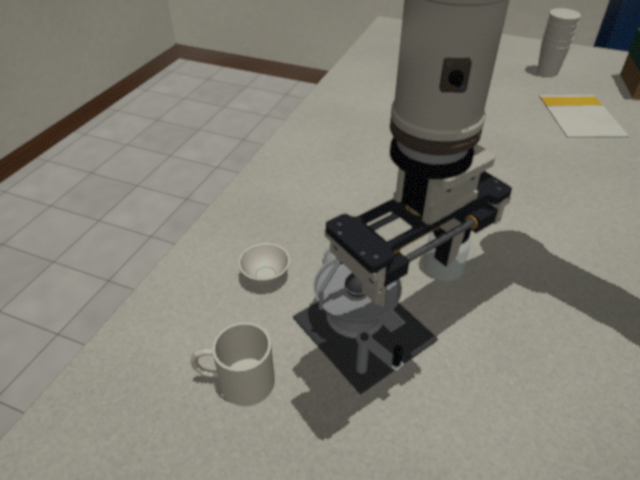

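The hasp is open: the pivot is at (331,283) and the peg at (321,214), so it points out to the stand's -x. The lip at (264,283) is free. Next I grip the bar.

Run:
```python
from h import *
b=YAW+np.pi
P=np.array([.5731,.1186])
manip.move_pose([*P,.255],down(b)); print(manip.current_clock(),manip.current_q().round(2))
manip.servo_line([*P,.137],vel=.1)
print(manip.current_force().round(2))
C=cal('wrist');cv2.imwrite('pics/f_wrist.png',viewer.get_image('wrist')[:,:,::-1])
cv2.imwrite('pics/f_side.png',viewer.get_image('side')[:,:,::-1])
print(manip.current_clock(),proj(C,[*P,.162]))
```

```text
11.975 [ 0.68  0.86 -1.52  1.67  0.87  1.47  1.65]
[0.11 0.21 0.39]
13.4083 [320.69294764 323.44456194]
```

View pics/f_wrist.png

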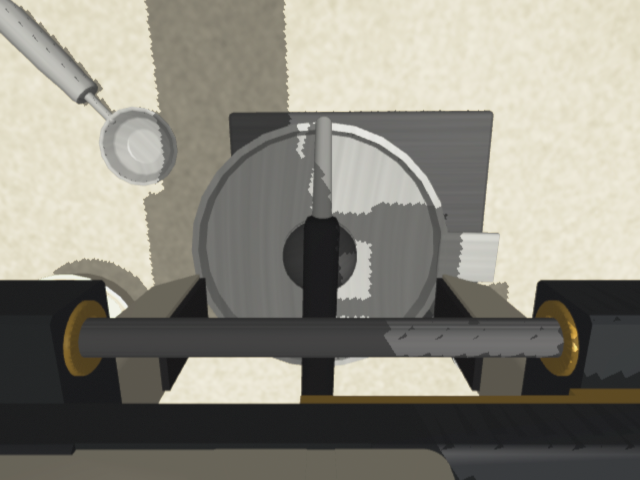

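View pics/f_side.png

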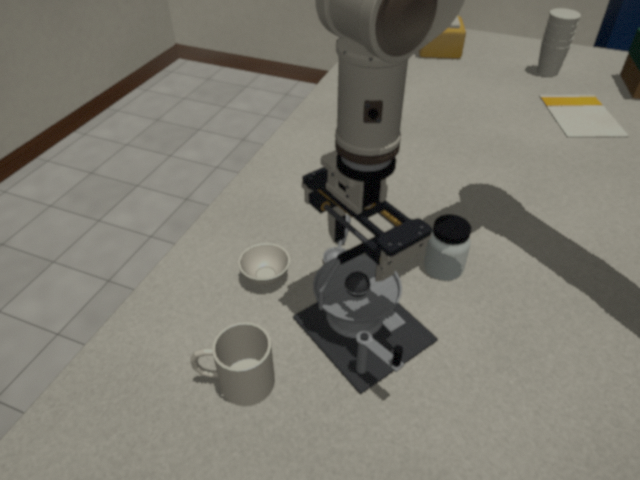

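The bar is at columns 303-337, so it is centred between the fingers and square to the jaws. Closing and lifting.

Run:
```python
from h import *
effector.close(45); manip.sleep(.3)
print('gap',manip.current_finger_gap(),manip.current_force().round(2),manip.current_q().round(2))
p=manip.current_tool_pos()
manip.servo_line([p[0],p[1],p[2]+.05],vel=.05)
manip.servo_line([p[0],p[1],p[2]+.09],vel=.05)
manip.sleep(.3)
print('gap',manip.current_finger_gap(),manip.current_force().round(2),manip.current_q().round(2),manip.current_clock(),manip.current_tool_pos())
cv2.imwrite('pics/g_wrist.png',viewer.get_image('wrist')[:,:,::-1])
cv2.imwrite('pics/g_side.png',viewer.get_image('side')[:,:,::-1])
for k in range(1,7): 
  q=manip.solve_ik(manip.current_tool_pos(),down(YAW+np.pi-k*np.pi/12)); print(None if q is None else q.round(2))
```

```text
gap 0.01160636712849173 [ 0.41 -0.71 -1.  ] [ 0.64  0.97 -1.39  1.78  1.    1.31  1.58]
gap 0.011656497942037823 [ 0.11  0.32 -3.39] [ 0.67  0.86 -1.47  1.7   0.87  1.41  1.65] 17.325 [0.57301941 0.11854689 0.22671075]
[ 0.66  0.82 -1.43  1.7   0.83  1.38  1.42]
[ 0.65  0.78 -1.38  1.7   0.79  1.34  1.18]
[ 0.64  0.75 -1.33  1.7   0.75  1.31  0.95]
[ 0.62  0.71 -1.28  1.7   0.71  1.28  0.72]
[ 0.6   0.67 -1.23  1.7   0.66  1.26  0.49]
[ 0.57  0.63 -1.17  1.7   0.62  1.23  0.27]
```

View pics/g_wrist.png

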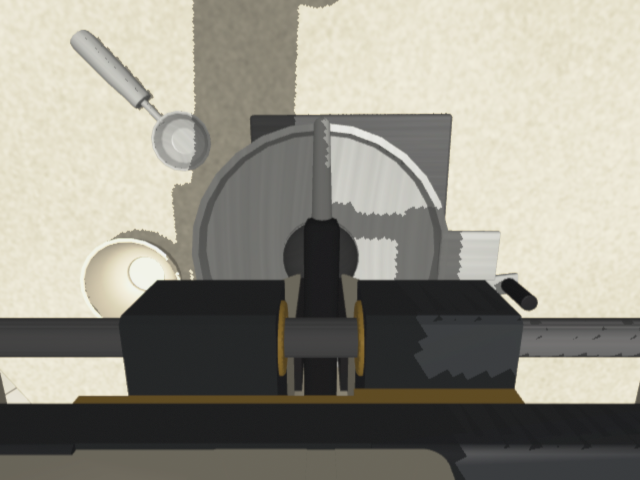

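View pics/g_side.png

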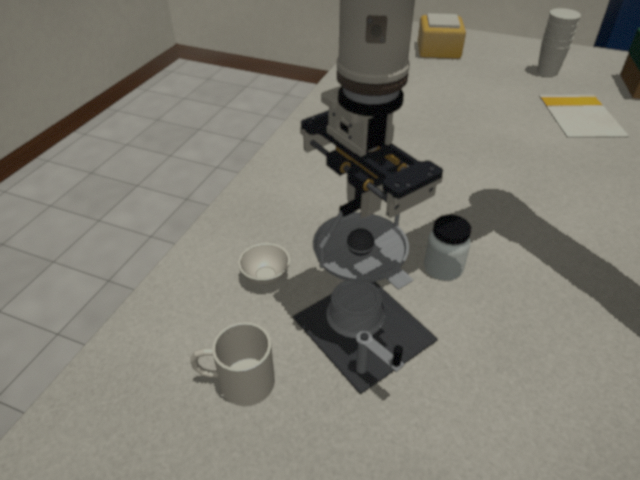

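The dish is up about 90 mm and level. The ball is central, around (360,240) in the side view, and the stand and hasp are clear. For the quarter turn I'll use two slow line moves with a few millimetres of rise, so the timing is controlled.

Run:
```python
from h import *
p=manip.current_tool_pos()
for k in (1,2):
    t=manip.current_clock()
    manip.servo_line([p[0],p[1],p[2]+.004*k],down(YAW+np.pi-k*np.pi/4),vel=.0015)
    print(manip.current_clock()-t,manip.current_force().round(2),manip.current_finger_gap(),manip.current_tool_pos())
manip.sleep(1.0)
print(manip.current_clock(),manip.current_q().round(2),np.abs(manip.current_joint_velocities()).max(),manip.current_wrist_torque().round(2))
C=cal('wrist')
cv2.imwrite('pics/i_wrist.png',viewer.get_image('wrist')[:,:,::-1])
cv2.imwrite('pics/i_side.png',viewer.get_image('side')[:,:,::-1])
cv2.imwrite('pics/i_top.png',viewer.get_image('top')[:,:,::-1])
im=cv2.imread('pics/i_side.png')[130:400,180:500];cv2.imwrite('pics/i_crop.png',cv2.resize(im,None,fx=2.2,fy=2.2,interpolation=cv2.INTER_CUBIC))
```

```text
1.4417000000000009 [ 0.31 -0.94 -3.63] 0.01158695501828716 [0.57303006 0.11861049 0.23077927]
1.4832999999999998 [-0.26  0.43 -3.92] 0.011578596600712766 [0.5730128  0.11860975 0.23474463]
21.35 [ 0.57  0.62 -1.17  1.7   0.6   1.24  0.28] 0.0012946633776423386 [ 0.01 -0.12  0.04]
```

View pics/i_wrist.png

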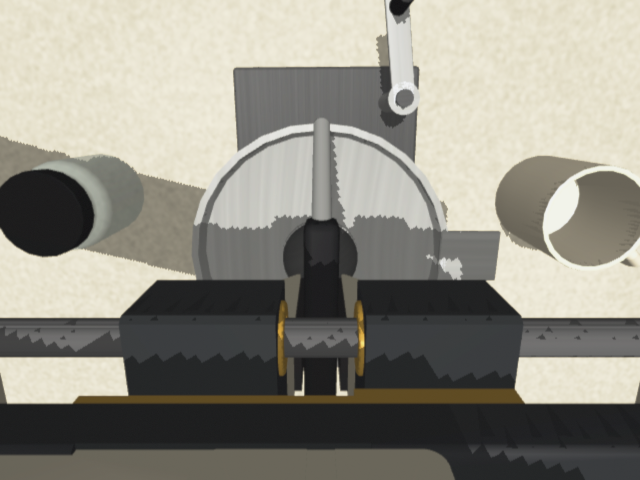

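View pics/i_crop.png

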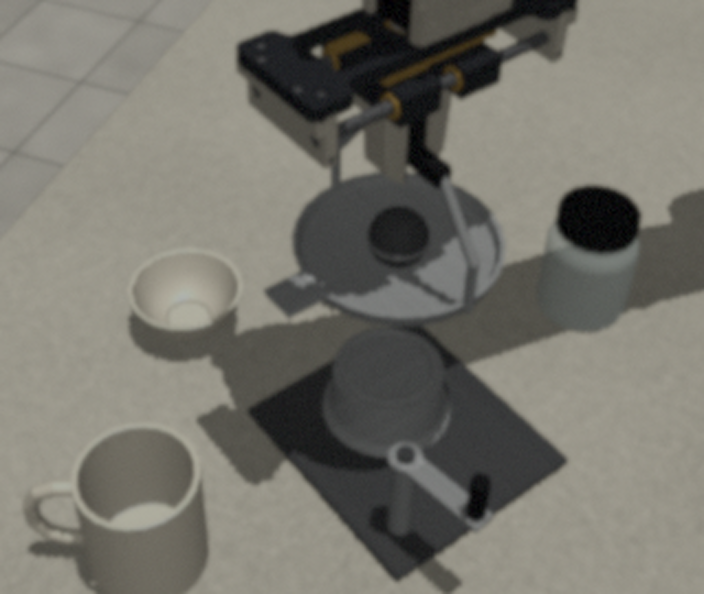

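Run:
```python
from h import *
S=cal('side'); p=manip.current_tool_pos(); z=.05+p[2]-.1367
print('dish z',z,'pred ball px',proj(S,[p[0],p[1],z+.03]),'seen',(399/2.2+180,236/2.2+130))
b=plane(S,399/2.2+180,236/2.2+130,z+.03); print('ball off mm',(b[:2]-p[:2])*1e3)
W=cal('wrist'); l=plane(W,499,256,z+.028); print('lip in stand frame',rz(YAW).T@(l[:2]-ST),'dish offset',p[:2]-ST)
g=[proj(W,[*(p[:2]+rz(YAW)@np.array(o)),z+.028]).round(0) for o in ([0,.096],[-.069,0])];print(g)
print(np.abs(manip.current_joint_velocities()).max(),manip.current_finger_gap(),manip.current_clock())
manip.hand_in()
```

```text
dish z 0.14812989862251147 pred ball px [360.72353224 237.05121845] seen (361.3636363636364, 237.27272727272725)
ball off mm [-0.98945649  0.09717983]
lip in stand frame [0.00116601 0.09756475] dish offset [0.00038107 0.00020173]
[array([497., 254.]), array([319., 122.])]
0.0010829686450694502 0.011405469938225115 21.5
the job is handed in; nothing more can be done
```

I pinched the hasp's peg and swung the hasp to about 1.45 rad, then let go. I gripped the bail bar square at 45 N, lifted the dish straight up and turned it a quarter turn clockwise so the lip points at the mug. I handed the job in at 21.5 s, still holding the dish; `hand_in` reports no verdict.

Last checks before handing in; none failed or disagreed:

| Check | Result |
|---|---|
| Dish underside | about 148 mm above the counter, from the arm's pose |
| Dish position | within about 1 mm of the stand's axis |
| Level | looks level; the rim and lip sit within about 2 px of where a level dish would appear |
| Lip tip in stand frame | about (1, 98) mm, on the mug's side |
| Ball | about 1 mm from the middle of the dish |
| Hasp | open in both views |
| Mug, jar and bowl | showed no sign of having moved; spoon last seen before the turn |
| Arm | still, finger gap steady at 11.4 mm |

The peg was about 2.5 mm further out than my first estimate. I corrected for that before pinching it.

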